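# Shut the die chest beside the press

### The job

The grey die chest on the press-shop bench has been left open. Using only your fingertips, push both of its drawers fully home and press its hinged lid down until it lies flat on the chest, in any order. Only push, do not pull the drawers or the lid further open and do not slam them; leave the oil can, the die ring and the bolt standing where they are.

Things in the scene. Friction and masses are not known exactly. Their poses are not given: they have to be found in the camera images.
- chest: low grey steel die chest fixed to the bench, 180 mm deep (x), 320 wide (y), 92 high with lid shut. Origin: centre of its underside. Front = its -x side, roughly facing the robot; y its left, z up. Tray (rim 84 mm high) under the lid; below it two drawers side by side, fronts 152 mm wide, 5 to 55 mm above the bench, 8 mm thick, shut against the chest front at x = -90 mm
- handle_left (a point): middle of the left drawer's bar handle (drawer at the chest's +y side): bar 80 mm long along the chest's y, 11 mm thick, 35 mm in front of the drawer front, 35 mm above the bench, nothing under it. Moves with the drawer; with the drawer shut it lies at (-0.133, +0.079, 0.035) m in the chest's frame
- handle_right (a point): middle of the right drawer's bar handle (drawer at the chest's -y side): bar 80 mm long along the chest's y, 11 mm thick, 35 mm in front of the drawer front, 35 mm above the bench, nothing under it. Moves with the drawer; with the drawer shut it lies at (-0.133, -0.079, 0.035) m in the chest's frame
- drawer_left (a joint): how far the left drawer is out, m: 0 = fully home against its stop (drawer front flat against the chest), growing as it comes out towards the chest's -x; starts 0.03 to 0.09. It slides with about 1.5 N of drag, has no latch or spring, and stays where it is left
- drawer_right (a joint): how far the right drawer is out, m: 0 = fully home against its stop (drawer front flat against the chest), growing as it comes out towards the chest's -x; starts 0.03 to 0.09. It slides with about 1.5 N of drag, has no latch or spring, and stays where it is left
- lid (a joint): opening angle of the lid, rad: 0 = flat shut on the tray rim, growing as its front edge rises; starts 0.45 to 0.85, so the lid stands half open, leaning over the tray. A stiff friction hinge holds it at any angle; pressing down near its free edge takes about 1 to 4 N
- lid_edge (a point): middle of the lid's free front edge, on its upper face; the lid is a flat grey plate 180 mm (from hinge to free edge) by 320 mm by 8 mm with a thin dark inlay on top. It moves with the lid; shut, it lies 92 mm above the bench at x = -90 mm in the chest's frame
- lid_hinge (a point): middle of the lid's hinge line, on the lower face of the lid at the chest's rear top edge: (0.090, 0, 0.084) m in the chest's frame. The hinge line runs along the chest's y
- oil_can: dark steel oil can standing loose on the bench near the chest's left (+y) side, 64 mm wide, 150 mm high with its thin spout; leave it. Origin: centre of its underside
- die_ring: thick loose steel ring lying on the bench by the front right corner of the chest, 60 mm across, 24 mm bore, 32 mm high; leave it. Origin: centre of its underside
- bolt: loose steel bolt standing on its head on the bench near the chest's right (-y) side, head 30 mm across, 72 mm high; leave it. Origin: centre of its underside

How it is judged:
By the outcome, as a careful person would: the job done as asked, in the order asked, and still so for the second after the job is handed in, with the robot touching nothing.
It also fails if it takes over 56 s, if anything falls off the work surface, if the arm or the gripper's body presses on something with over 40 N, if the wrist force passes 120 N, or if a joint passes its speed limit or range.

### The arm

A 7-joint arm with a two-finger parallel gripper is mounted at the origin on the work surface. World frame = base frame: x ahead of the robot, y to its left, z up, the work surface at z = 0. Lengths are in m, angles in degrees, forces in N, time in s.
With the tool pointing down it reaches from about 0.4 to 0.925 m from the base axis. Payload 4.1 kg.
Tool frame: the origin (TCP) lies at the very end of the fingers, on their centre line; the grasp point (between the pads) lies 19 mm behind it (env.pinch_z is the distance from the TCP to the grasp point, in m); z points along the fingers, x is the direction in which the jaws open and shut, and the axes are right-handed (so a half turn about z gives the same grasp; the last joint's range is limited). The gripper opens to 85 mm and grips with 20 to 120 N. Pads are 22 mm wide; open, the fingers measure 114 mm over their backs; the gripper's body (76 mm by 85 mm) begins 54 mm behind the grasp point. The pads swing forward as they close: fully open they stand 13 mm farther back than shut.
Start: joints at [58.27, 22.827, 2.584, 88.041, -1.071, 69.15, -2.905], TCP at [0.286, -0.584, 0.231] pointing down, gripper open.
Joint ranges: [-161.44, 161.44], [-28.35, 127.94], [-78.24, 83.42], [0, 140.83], [-78.03, 258.03], [13.02, 114.36], [-168.23, 168.23]. Speed limits (degrees/s): [147.25, 147.25, 180, 180, 180, 180, 180].

### API

Orientations are given as a 3x3 rotation matrix whose columns are the frame's x, y, z axes.
In Python, from cell import env, optics, models gives the robot as it stands. The module is installed in compiled form; this text tells all that it offers.
- The arm moves only by the tool play_rows, never from a script. Its argument "plan" is a list of rows, each a list of 2 entries, a list of its own where there are three numbers: the shift along the tool's x, y, z in mm, then the turn, a rotation vector about the tool's x, y, z in rad. In form: [[[x, y, z], [wx, wy, wz]], ...]. A call has exactly 5 rows; each row is the pose to reach, as a shift and turn from the pose commanded when the call began, along the tool's axes at that moment; what a row does not reach only later rows make up. A row lasts 1/8 s, in which the tool goes at most 62.5 mm and 10.7 degrees, less where a joint would pass 70% of its speed; a pose out of reach is approached as far as the arm can. A call with a gripper value outside its range is refused whole. "gripper" is the opening, from -1 (shut) to 1 (fully open), set as the call begins (left out, the last holds). The fingers move at their own pace and stop on an object; "newtons" is the grip in N (left out, the last holds). Time passes only in rows, so rows that repeat a pose let the fingers close, or fill a call up. It gives the time, the measured TCP pose, the force and the opening at its end, in the units of the state.
- env.read_state(): the state, without advancing time (a new reading comes with each control period).
- optics.camera(name): name is "scene" or "side" or "wrist"; returns the picture (384x512x3 uint8, red, green, blue); there is no depth.
- optics.camera_params(name): a dict with "fx", "fy", "cx", "cy" (pixels), "camera_from_world" (4x4, takes a point from world to camera coordinates). Camera axes: x right, y up, looking along -z (the intrinsics and any distortion apply to the point x, -y, -z); pixel columns grow to the right and rows downward; lengths in m; the calibration is good to about 2 mm. A picture is of the moment at which its call begins: read the wrist's pose just before it. camera_params takes no time and is no camera call; for the wrist camera it gives the pose at the moment of the call.
- env.hand_in(): hands the job in, once; it reports no verdict.
Trained networks look in the newest picture that a camera, given by its name, has taken for a name from the list of things; names that differ only in an ending like _2 or _b are one class to them, and where a whole thing is asked for, a point or a joint stands for the part that bears it (a point fixed in the world has none). Each returns a list of dicts, best first, with "p" (0 to 1); they miss things now and then, are a little off and sometimes report something else, mostly with a low value. They report only what shows in the picture. A call takes as long as a camera call.
- models.find_in(camera, thing): "rect" ([left, top, width, height] as shares, 0 to 1, of the picture: columns of its width, rows of its height, round what is visible of it).
- models.tip_of(camera, thing): "point" ([column, row] as shares, 0 to 1, of the picture: columns of its width, rows of its height: a listed point, or the origin of a listed thing).
The state is a dict: "time": time; "joints": joint angles; "qd": joint speeds; "joint_efforts": joint torques, N m; "tcp_pos": TCP position; "tcp_rot": TCP orientation; "wrist_force": force on the tool from outside, world axes, zero at the start; "wrist_torque": the same for the moment, N m; "opening": finger opening in m.
Only numpy, scipy, OpenCV 4.12 (cv2) and the standard library are available. Lean on these libraries where they do the work, as an engineer would, in place of code of your own. Each camera call takes 0.05 s, during which the arm holds its last target. There are 200 camera calls.

## Working session

There is one attempt and no reset: what is moved stays moved. The work goes in short steps, Python scripts to look and compute and a tool call to move; the robot and the scene stay as the last step left them, time stands still between calls to the robot, and variables do not carry over. Pictures are saved under pics/ and viewed, about 8 in all and at most 12, crops included, and the job is handed in when it is done.

Besides the shell and the picture viewer there is one more tool, called after "Call:" in YAML: its name, and indented under it one key for each argument. play_rows: Moves the arm, as the interface text tells. Its arguments: {"type":"object","properties":{"plan":{"type":"array"},"gripper":{"type":"number"},"newtons":{"type":"number"}},"required":["plan"]}

```bash
mkdir -p pics; cat > h.py <<'E'
from cell import env, optics, models
import numpy as np, cv2
def snap(c,f):
    im=optics.camera(c); cv2.imwrite('pics/'+f,im[:,:,::-1]); return im
def ray(c,uv,P=None):
    P=P or optics.camera_params(c); T=np.array(P["camera_from_world"])
    d=np.array([(uv[0]-P["cx"])/P["fx"],-(uv[1]-P["cy"])/P["fy"],-1.])
    R=T[:3,:3]; return -R.T@T[:3,3], R.T@d
def proj(c,X,P=None):
    P=P or optics.camera_params(c); T=np.array(P["camera_from_world"])
    X=np.atleast_2d(X)@T[:3,:3].T+T[:3,3]
    return np.c_[P["cx"]+P["fx"]*X[:,0]/-X[:,2],P["cy"]-P["fy"]*X[:,1]/-X[:,2]]
def onz(c,uv,z):
    o,d=ray(c,uv); return o+d*(z-o[2])/d[2]
E
python3 - <<'E'
from h import *
np.set_printoptions(precision=3,suppress=True)
ims=[]
for c in ["scene","side"]:
    ims.append(snap(c,c+'0.png'))
    P=optics.camera_params(c); print(c,{k:v for k,v in P.items() if k!="camera_from_world"}, ray(c,(256,192))[0])
    for t in ["chest","handle_left","handle_right","lid_edge","lid_hinge","oil_can","die_ring","bolt"]:
        r=models.tip_of(c,t)
        print(t,[(np.round(np.array(q["point"])*[512,384],1),round(q["p"],2)) for q in r[:2]])
s=env.read_state(); print(s["time"],s["tcp_pos"],s["tcp_rot"],s["wrist_force"],env.pinch_z)
E
```

```text
scene {'fx': 407.28131993758296, 'fy': 407.28131993758296, 'cx': 252.1570921718278, 'cy': 193.6008600207048} [0.952 0.05  1.098]
chest [(array([215.6, 210.6]), 0.76)]
handle_left [(array([246. , 145.8]), 0.96)]
handle_right [(array([193.7, 131.4]), 0.91)]
lid_edge [(array([209.7, 169. ]), 0.83)]
lid_hinge [(array([212.7, 238.5]), 0.84)]
oil_can [(array([297.8, 209.5]), 0.89)]
die_ring [(array([133.6, 141.1]), 0.83), (array([211.3, 234.2]), 0.28)]
bolt [(array([135.5, 186.9]), 0.48)]
side {'fx': 496.42002424701167, 'fy': 496.42002424701167, 'cx': 251.81774081672594, 'cy': 193.5432505572008} [ 0.344 -0.726  0.907]
chest [(array([280. , 250.9]), 0.73)]
handle_left [(array([191.5, 252.3]), 0.65)]
handle_right [(array([214.4, 304.3]), 0.63)]
lid_edge [(array([267.3, 200.5]), 0.88)]
lid_hinge [(array([315.3, 209.1]), 0.94)]
oil_can [(array([227.3, 189.4]), 0.57)]
die_ring []
bolt [(array([317.8, 340.3]), 0.71), (array([268.5, 200.1]), 0.61)]
0.9 [ 0.286 -0.584  0.231] [[ 0.439 -0.898  0.   ]
 [-0.898 -0.439 -0.   ]
 [ 0.    -0.    -1.   ]] [ 0.907 -0.199  0.164] 0.0187
```

```bash
cat > fit.py <<'E'
from h import *
from scipy.optimize import least_squares
np.set_printoptions(precision=3,suppress=True)
def pts(p):
    x,y,a,l,r,t=p; R=np.array([[np.cos(a),-np.sin(a),0],[np.sin(a),np.cos(a),0],[0,0,1]])
    c,s=np.cos(t),np.sin(t)
    e=[.09-.18*c+.008*s,0,.084+.18*s+.008*c]   # free edge, upper face
    loc=np.array([[0,0,0],[-.133-l,.079,.035],[-.133-r,-.079,.035],e,[.09,0,.084]])
    return loc@R.T+[x,y,0]
O={"scene":[(215.6,210.6),(246,145.8),(193.7,131.4),(209.7,169),(212.7,238.5)],
"side":[(280,250.9),(191.5,252.3),(214.4,304.3),(267.3,200.5),(315.3,209.1)]}
P={c:optics.camera_params(c) for c in O}
w=np.array([.4,1,1,1,1])[:,None]
f=lambda p:np.concatenate([((proj(c,pts(p),P[c])-O[c])*w).ravel() for c in O])
s=least_squares(f,[.6,-.1,0,.06,.06,.65],loss='soft_l1',f_scale=2)
p=s.x; print("x y yaw l r lid",p,np.degrees(p[2])); print(f(p).reshape(2,5,2)); print(pts(p))
E
python3 fit.py; python3 - <<'E'
from h import *
a=cv2.imread('pics/scene0.png');b=cv2.imread('pics/side0.png')
cv2.imwrite('pics/b0.png',cv2.resize(b,(768,576)));cv2.imwrite('pics/a0.png',cv2.resize(a,(768,576)))
print(onz("scene",(297.8,209.5),0),onz("scene",(133.6,141.1),0),onz("scene",(135.5,186.9),0))
E
```

```text
x y yaw l r lid [ 0.693 -0.097  0.162  0.056  0.086  0.612] 9.31048804234846
[[[ 0.563  0.313]
  [ 0.851 -1.8  ]
  [-1.947  2.166]
  [ 1.577  0.353]
  [-0.01  -0.758]]

 [[ 0.729 -0.543]
  [ 0.388 -2.598]
  [-0.198  5.021]
  [-1.297 -0.873]
  [ 1.907  1.37 ]]]
[[ 0.693 -0.097  0.   ]
 [ 0.494 -0.049  0.035]
 [ 0.491 -0.21   0.035]
 [ 0.641 -0.105  0.194]
 [ 0.782 -0.082  0.084]]
[0.64742407 0.12355983 0.        ] [ 0.5297578  -0.38063537  0.        ] [ 0.66527722 -0.33813438  0.        ]
```

View pics/a0.png

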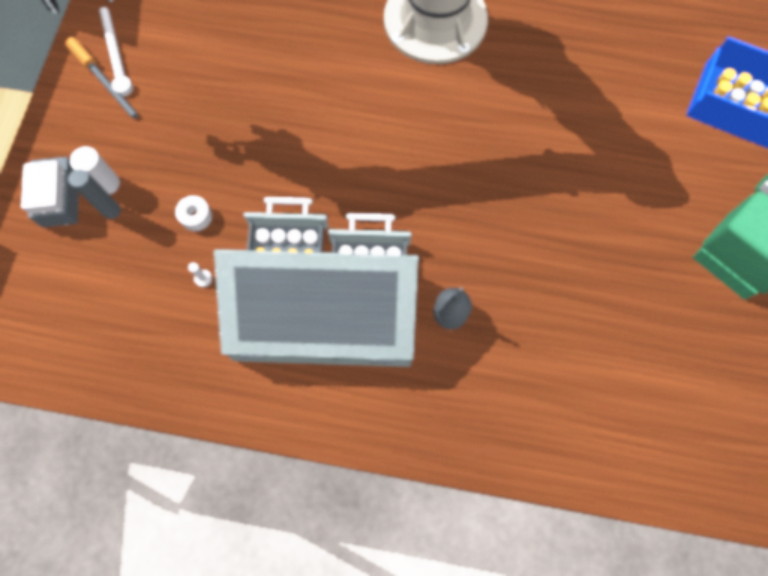

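View pics/b0.png

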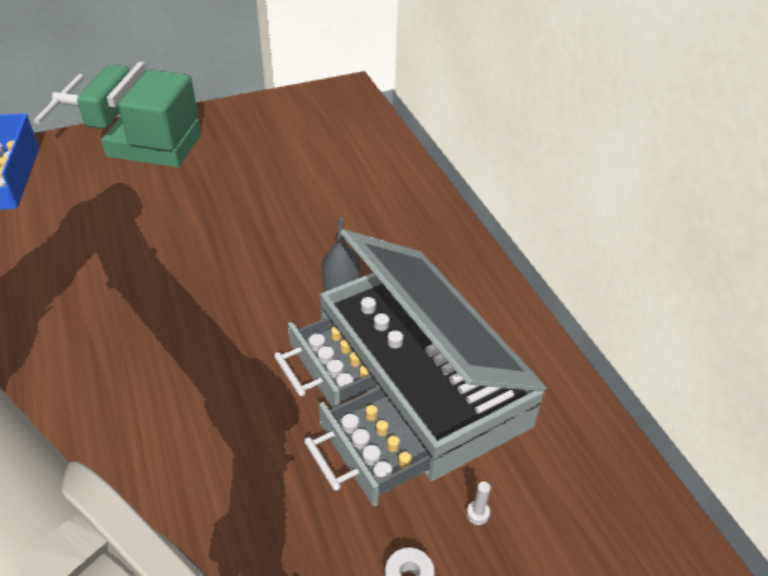

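Scene view (768 px wide): the half-open lid runs from its front edge (215,251)-(418,256) back to about (222,353)-(413,358). The right bar runs (266,203)-(311,206) and the left bar (348,217)-(393,219). The ring, bolt and can stand clear at (193,213), (201,277) and (452,308). The side view agrees, and the networks put the right handle about 5 px off. I'll refit using the corners read from both pictures.

```bash
cat > fit2.py <<'E'
from h import *
from scipy.optimize import least_squares
np.set_printoptions(precision=3,suppress=True)
def W(p,loc):
    x,y,a=p[:3]; R=np.array([[np.cos(a),-np.sin(a),0],[np.sin(a),np.cos(a),0],[0,0,1]])
    return np.atleast_2d(loc)@R.T+[x,y,0]
def pts(p):
    x,y,a,l,r,t=p; c,s=np.cos(t),np.sin(t)
    e=lambda y:[.09-.18*c+.008*s,y,.084+.18*s+.008*c]
    g=lambda y:[.09+.008*s,y,.084+.008*c]
    return W(p,np.array([[-.133-l,.079,.035],[-.133-r,-.079,.035],e(.16),e(-.16),g(.16),g(-.16),[.09,0,.084],e(0)]))
if __name__=="__main__":
    n=np.array
    O={"scene":n([(370.5,217.5),(288.5,204),(418,256),(215,251),(413,358),(222,353),(319,357.7),(314.5,253.5)])/1.5,
    "side":n([(291,375),(323,464),(342,231),(468,383),(420,252),(545,387),(473,313.6),(401,300.7)])/1.5}
    P={c:optics.camera_params(c) for c in O}
    f=lambda p:np.concatenate([(proj(c,pts(p),P[c])-O[c]).ravel() for c in O])
    s=least_squares(f,[.6,-.1,0,.06,.06,.65],loss='soft_l1',f_scale=2)
    p=s.x; print("x y yaw l r lid",p.round(4).tolist(),np.degrees(p[2])); print(f(p).reshape(2,8,2)); print(pts(p))
E
python3 fit2.py
```

```text
x y yaw l r lid [0.691, -0.0984, 0.1558, 0.0505, 0.0788, 0.6247] 8.924335494423694
[[[-0.233  0.214]
  [-0.642 -1.311]
  [-0.031 -0.438]
  [-0.225 -0.474]
  [ 0.223  1.006]
  [-0.205  1.013]
  [-0.715 -1.815]
  [ 1.127 -0.458]]

 [[-0.568 -0.927]
  [ 0.398 -0.809]
  [-1.219 -0.169]
  [ 1.008 -0.232]
  [-0.2   -0.827]
  [ 1.65   0.106]
  [ 1.426  2.415]
  [-1.592 -0.879]]]
[[ 0.497 -0.049  0.035]
 [ 0.494 -0.209  0.035]
 [ 0.615  0.052  0.196]
 [ 0.665 -0.264  0.196]
 [ 0.76   0.074  0.09 ]
 [ 0.809 -0.242  0.09 ]
 [ 0.78  -0.084  0.084]
 [ 0.64  -0.106  0.196]]
```

```bash
cat > go.py <<'E'
from fit2 import *
from scipy.spatial.transform import Rotation as Ro
p=[0.691,-0.0984,0.1558,0.0505,0.0788,0.6247]
a=p[2]; RC=np.array([[np.sin(a),-np.cos(a),0],[-np.cos(a),-np.sin(a),0],[0,0,-1]]) # tool x=-chest y, y=-chest x
def rel(loc,R=RC):
    s=env.read_state(); T=np.array(s["tcp_rot"]); w=W(p,loc)[0]
    return (T.T@(w-s["tcp_pos"])*1000).round(1), Ro.from_matrix(T.T@R).as_rotvec().round(4)
def where():
    s=env.read_state(); c,q=np.cos(a),np.sin(a); d=np.array(s["tcp_pos"])-[p[0],p[1],0]
    return s["time"],np.array([c*d[0]+q*d[1],-q*d[0]+c*d[1],d[2]]).round(4),np.array(s["wrist_force"]).round(2)
E
python3 -c "
from go import *
print(rel([-.25,-.079,.2]),W(p,[-.25,-.079,.2]),W(p,[-.22,.079,.02]),where())"
```

```text
(array([-256.2, -315.4,   31.3]), array([-0.   , -0.   ,  0.299])) [[ 0.456 -0.215  0.2  ]] [[ 0.461 -0.054  0.02 ]] (0.9, array([-0.476, -0.417,  0.231]), array([ 0.91, -0.2 ,  0.16]))
```

Call:
play_rows:
  plan:
    - [[-30,-35,5],[0,0,0.05]]
    - [[-65,-80,10],[0,0,0.1]]
    - [[-105,-130,15],[0,0,0.15]]
    - [[-140,-175,20],[0,0,0.23]]
    - [[-170,-210,25],[0,0,0.299]]
  gripper: -1
  newtons: 40

```text
time: 1.52
tcp_pos: [0.4009, -0.3364, 0.2065]
tcp_rot: [[0.155, -0.988, 0.001], [-0.988, -0.155, -0.0], [0.0, -0.001, -1.0]]
wrist_force: [0.7, -0.5, -0.2]
opening: 0.0
```

```bash
python3 -c "
from go import *
print(rel([-.25,-.079,.2]),where())"
```

```text
(array([-111.1,  -73.5,    6.5]), array([-0.001, -0.   , -0.   ])) (1.525, array([-0.324, -0.19 ,  0.206]), array([ 0.67, -0.51, -0.2 ]))
```

Call:
play_rows:
  plan:
    - [[-30,-20,0],[0,0,0]]
    - [[-70,-45,5],[0,0,0]]
    - [[-100,-65,20],[0,0,0]]
    - [[-111,-73,50],[0,0,0]]
    - [[-111,-73,90],[0,0,0]]

```text
time: 2.15
tcp_pos: [0.4564, -0.2168, 0.1166]
tcp_rot: [[0.158, -0.987, 0.004], [-0.987, -0.158, -0.001], [0.002, -0.003, -1.0]]
wrist_force: [-0.5, 0.4, 0.1]
opening: 0.0001
```

Call:
play_rows:
  plan:
    - [[0,0,30],[0,0,0]]
    - [[0,0,60],[0,0,0]]
    - [[0,0,85],[0,0,0]]
    - [[0,0,95],[0,0,0]]
    - [[0,0,95],[0,0,0]]

```text
time: 2.78
tcp_pos: [0.4544, -0.2179, 0.0212]
tcp_rot: [[0.155, -0.988, -0.0], [-0.988, -0.155, 0.0], [-0.0, 0.0, -1.0]]
wrist_force: [0.1, 0.4, 0.1]
opening: 0.0
```

```bash
python3 -c "
from go import *
print(where()); im=snap('side','s1.png')
cv2.imwrite('pics/s1c.png',cv2.resize(im[120:384,100:400,::-1],None,fx=2,fy=2))"
```

```text
(2.775, array([-0.252, -0.081,  0.021]), array([0.14, 0.38, 0.13]))
```

View pics/s1c.png

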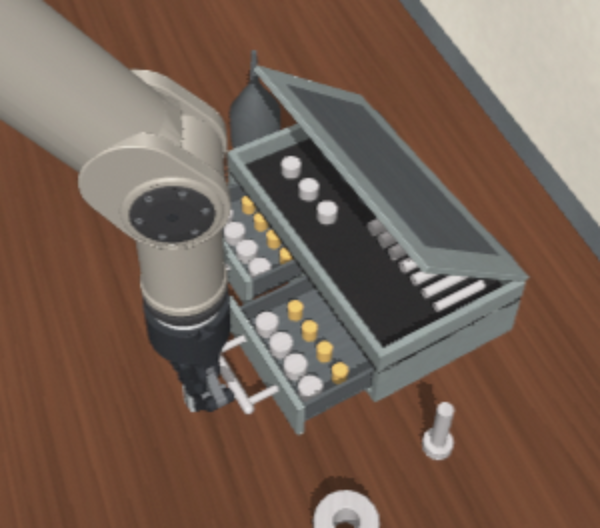

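The fingertips are down in front of the right handle bar (crop px about (205,405), bar at (240,390)), with roughly 2 cm of gap. The ring and bolt are clear, so I'll push.

Call:
play_rows:
  plan:
    - [[-2,-8,0],[0,0,0]]
    - [[-2,-14,0],[0,0,0]]
    - [[-2,-20,0],[0,0,0]]
    - [[-2,-25,0],[0,0,0]]
    - [[-2,-30,0],[0,0,0]]

```text
time: 3.45
tcp_pos: [0.4834, -0.2115, 0.0212]
tcp_rot: [[0.155, -0.988, -0.001], [-0.988, -0.155, -0.0], [-0.0, 0.001, -1.0]]
wrist_force: [-2.5, -1.4, 1.2]
opening: -0.0
```

Call:
play_rows:
  plan:
    - [[0,-8,0],[0,0,0]]
    - [[0,-16,0],[0,0,0]]
    - [[0,-24,0],[0,0,0]]
    - [[0,-32,0],[0,0,0]]
    - [[0,-40,0],[0,0,0]]

```text
time: 4.08
tcp_pos: [0.5237, -0.2054, 0.0212]
tcp_rot: [[0.155, -0.988, -0.0], [-0.988, -0.155, -0.0], [0.0, 0.0, -1.0]]
wrist_force: [-1.3, -2.0, -0.9]
opening: -0.0002
```

Call:
play_rows:
  plan:
    - [[0,-5,0],[0,0,0]]
    - [[0,-10,0],[0,0,0]]
    - [[0,-14,0],[0,0,0]]
    - [[0,-18,0],[0,0,0]]
    - [[0,-22,0],[0,0,0]]

```text
time: 4.7
tcp_pos: [0.5452, -0.2018, 0.0213]
tcp_rot: [[0.155, -0.988, 0.0], [-0.988, -0.155, -0.0], [0.0, 0.0, -1.0]]
wrist_force: [-0.8, -1.5, -0.7]
opening: -0.0002
```

```bash
python3 -c "
from go import *
print(where())"
```

```text
(4.7, array([-0.16 , -0.08 ,  0.021]), array([-0.84, -1.54, -0.66]))
```

Call:
play_rows:
  plan:
    - [[0,-2,0],[0,0,0]]
    - [[0,-4,0],[0,0,0]]
    - [[0,-5.5,0],[0,0,0]]
    - [[0,-6.5,0],[0,0,0]]
    - [[0,-7,0],[0,0,0]]

```text
time: 5.32
tcp_pos: [0.552, -0.2006, 0.0213]
tcp_rot: [[0.155, -0.988, 0.0], [-0.988, -0.155, -0.0], [0.0, -0.0, -1.0]]
wrist_force: [-0.7, -0.5, 0.5]
opening: 0.0004
```

Call:
play_rows:
  plan:
    - [[0,-0.7,0],[0,0,0]]
    - [[0,-1.4,0],[0,0,0]]
    - [[0,-2,0],[0,0,0]]
    - [[0,-2.5,0],[0,0,0]]
    - [[0,-3,0],[0,0,0]]

```text
time: 5.95
tcp_pos: [0.5549, -0.2002, 0.0213]
tcp_rot: [[0.155, -0.988, 0.0], [-0.988, -0.155, -0.0], [0.0, -0.0, -1.0]]
wrist_force: [-1.6, -1.0, 0.7]
opening: -0.0
```

```bash
python3 -c "
from go import *
print(where())"
```

```text
(5.95, array([-0.15 , -0.079,  0.021]), array([-1.64, -0.98,  0.71]))
```

Still only drag force, so I'll keep going in small steps.

Call:
play_rows:
  plan:
    - [[0,-0.7,0],[0,0,0]]
    - [[0,-1.4,0],[0,0,0]]
    - [[0,-2,0],[0,0,0]]
    - [[0,-2.5,0],[0,0,0]]
    - [[0,-3,0],[0,0,0]]

```text
time: 6.58
tcp_pos: [0.555, -0.2002, 0.0211]
tcp_rot: [[0.154, -0.988, -0.006], [-0.988, -0.154, 0.0], [-0.001, 0.006, -1.0]]
wrist_force: [-8.2, -0.9, 7.4]
opening: -0.0001
```

```bash
python3 -c "
from go import *
print(where()); im=snap('side','s2.png')
cv2.imwrite('pics/s2c.png',cv2.resize(im[170:350,150:350,::-1],None,fx=3,fy=3))"
```

```text
(6.575, array([-0.15 , -0.079,  0.021]), array([-8.25, -0.93,  7.36]))
```

View pics/s2c.png

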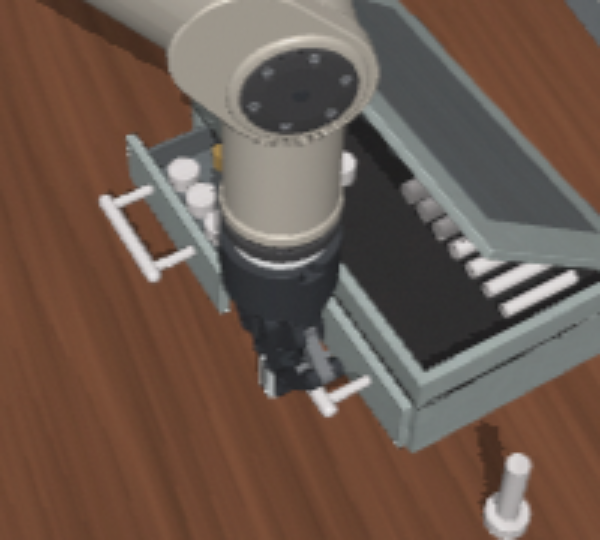

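The right drawer's motion stopped dead where the geometry predicts (8 N against the stop), and its front sits flush. I'll back off, slide low to the left handle and push the same way.

Call:
play_rows:
  plan:
    - [[0,10,0],[0,0,0]]
    - [[0,30,0],[0,0,0]]
    - [[0,55,0],[0,0,0]]
    - [[0,75,0],[0,0,0]]
    - [[-10,85,0],[0,0,0]]

```text
time: 7.25
tcp_pos: [0.472, -0.2034, 0.0214]
tcp_rot: [[0.153, -0.988, 0.002], [-0.988, -0.153, -0.0], [0.001, -0.002, -1.0]]
wrist_force: [-0.2, 0.3, 0.5]
opening: 0.0003
```

Call:
play_rows:
  plan:
    - [[-20,0,0],[0,0,0]]
    - [[-50,0,0],[0,0,0]]
    - [[-90,0,0],[0,0,0]]
    - [[-125,0,0],[0,0,0]]
    - [[-148,0,0],[0,0,0]]

```text
time: 7.88
tcp_pos: [0.4499, -0.0526, 0.0215]
tcp_rot: [[0.16, -0.987, 0.002], [-0.987, -0.16, 0.001], [-0.001, -0.002, -1.0]]
wrist_force: [-0.0, -0.1, -0.3]
opening: 0.0001
```

```bash
python3 -c "
from go import *
print(where(),rel([-.1495,.079,.021]))"
```

```text
(7.875, array([-0.231,  0.083,  0.021]), array([-0.03, -0.14, -0.28])) (array([  4.1, -81.6,   0.6]), array([-0.002,  0.001,  0.005]))
```

Call:
play_rows:
  plan:
    - [[2,-8,0],[0,0,0]]
    - [[3,-16,0],[0,0,0]]
    - [[3,-22,0],[0,0,0]]
    - [[3,-27,0],[0,0,0]]
    - [[3,-32,0],[0,0,0]]

```text
time: 8.5
tcp_pos: [0.4813, -0.0553, 0.0211]
tcp_rot: [[0.154, -0.988, -0.001], [-0.988, -0.154, -0.0], [0.0, 0.001, -1.0]]
wrist_force: [-1.7, -0.5, 1.0]
opening: 0.0003
```

Call:
play_rows:
  plan:
    - [[0,-7,0],[0,0,0]]
    - [[0,-14,0],[0,0,0]]
    - [[0,-21,0],[0,0,0]]
    - [[0,-28,0],[0,0,0]]
    - [[0,-34,0],[0,0,0]]

```text
time: 9.12
tcp_pos: [0.5154, -0.0495, 0.0212]
tcp_rot: [[0.155, -0.988, -0.0], [-0.988, -0.155, -0.0], [0.0, 0.0, -1.0]]
wrist_force: [-0.7, -1.1, -0.8]
opening: -0.0002
```

Call:
play_rows:
  plan:
    - [[0,-3,0],[0,0,0]]
    - [[0,-6,0],[0,0,0]]
    - [[0,-8,0],[0,0,0]]
    - [[0,-9,0],[0,0,0]]
    - [[0,-10,0],[0,0,0]]

```text
time: 9.75
tcp_pos: [0.5249, -0.0479, 0.0213]
tcp_rot: [[0.155, -0.988, 0.0], [-0.988, -0.155, -0.0], [0.0, -0.0, -1.0]]
wrist_force: [-1.4, -1.3, 0.2]
opening: 0.0001
```

Call:
play_rows:
  plan:
    - [[0,-0.7,0],[0,0,0]]
    - [[0,-1.4,0],[0,0,0]]
    - [[0,-2,0],[0,0,0]]
    - [[0,-2.5,0],[0,0,0]]
    - [[0,-3,0],[0,0,0]]

```text
time: 10.38
tcp_pos: [0.5279, -0.0475, 0.0213]
tcp_rot: [[0.155, -0.988, 0.0], [-0.988, -0.155, -0.0], [0.0, -0.0, -1.0]]
wrist_force: [-0.8, 0.5, -0.3]
opening: -0.0002
```

```bash
python3 -c "
from go import *
print(where())"
```

```text
(10.375, array([-0.153,  0.076,  0.021]), array([-0.79,  0.52, -0.27]))
```

Call:
play_rows:
  plan:
    - [[0,-0.8,0],[0,0,0]]
    - [[0,-1.6,0],[0,0,0]]
    - [[0,-2.4,0],[0,0,0]]
    - [[0,-3.2,0],[0,0,0]]
    - [[0,-4,0],[0,0,0]]

```text
time: 11.0
tcp_pos: [0.5318, -0.0469, 0.0213]
tcp_rot: [[0.155, -0.988, -0.0], [-0.988, -0.155, -0.0], [0.0, 0.0, -1.0]]
wrist_force: [-2.6, -1.4, 1.5]
opening: -0.0001
```

Call:
play_rows:
  plan:
    - [[0,-0.5,0],[0,0,0]]
    - [[0,-1,0],[0,0,0]]
    - [[0,-1.5,0],[0,0,0]]
    - [[0,-2,0],[0,0,0]]
    - [[0,-2,0],[0,0,0]]

```text
time: 11.62
tcp_pos: [0.5319, -0.0469, 0.0211]
tcp_rot: [[0.155, -0.988, -0.004], [-0.988, -0.155, -0.001], [-0.0, 0.004, -1.0]]
wrist_force: [-6.8, -1.2, 4.6]
opening: -0.0004
```

```bash
python3 -c "
from go import *
print(where())"
```

```text
(11.625, array([-0.149,  0.076,  0.021]), array([-6.76, -1.24,  4.64]))
```

Both drawers are now against their stops. Next I'll back off, rise and go over the lid.

Call:
play_rows:
  plan:
    - [[0,12,0],[0,0,0]]
    - [[0,35,-5],[0,0,0]]
    - [[10,40,-40],[0,0,0]]
    - [[20,40,-80],[0,0,0]]
    - [[40,40,-125],[0,0,0]]

```text
time: 12.25
tcp_pos: [0.5008, -0.0918, 0.1476]
tcp_rot: [[0.157, -0.988, 0.002], [-0.988, -0.157, 0.0], [-0.0, -0.002, -1.0]]
wrist_force: [1.0, 0.1, -0.9]
opening: 0.0005
```

Call:
play_rows:
  plan:
    - [[10,0,-45],[0,0,0]]
    - [[20,0,-85],[0,0,0]]
    - [[30,-5,-105],[0,0,0]]
    - [[36,-30,-110],[0,0,0]]
    - [[36,-65,-110],[0,0,0]]

```text
time: 12.88
tcp_pos: [0.5716, -0.119, 0.2577]
tcp_rot: [[0.153, -0.988, 0.005], [-0.988, -0.153, -0.001], [0.002, -0.004, -1.0]]
wrist_force: [0.6, 0.8, 0.0]
opening: -0.0
```

```bash
python3 -c "
from go import *
print(where(),rel([-.028,0,.2]))"
```

```text
(12.875, array([-0.121, -0.002,  0.258]), array([0.62, 0.85, 0.03])) (array([ -2.1, -92.9,  58.1]), array([-0.004, -0.002, -0.002]))
```

Call:
play_rows:
  plan:
    - [[0,-25,0],[0,0,0]]
    - [[0,-60,0],[0,0,0]]
    - [[0,-85,10],[0,0,0]]
    - [[0,-92,35],[0,0,0]]
    - [[0,-92,50],[0,0,0]]

```text
time: 13.5
tcp_pos: [0.6614, -0.103, 0.2047]
tcp_rot: [[0.156, -0.988, 0.0], [-0.988, -0.156, 0.0], [-0.0, -0.0, -1.0]]
wrist_force: [0.3, -0.9, -0.7]
opening: 0.0002
```

```bash
python3 -c "
from go import *
print(where(),rel([-.028,0,.19])); im=snap('side','s3.png')
cv2.imwrite('pics/s3c.png',cv2.resize(im[100:340,150:400,::-1],None,fx=2.4,fy=2.4))"
```

```text
(13.5, array([-0.03 ,  0.   ,  0.205]), array([ 0.3 , -0.9 , -0.69])) (array([ 0. , -2. , 14.7]), array([-0.   ,  0.   ,  0.001]))
```

View pics/s3c.png

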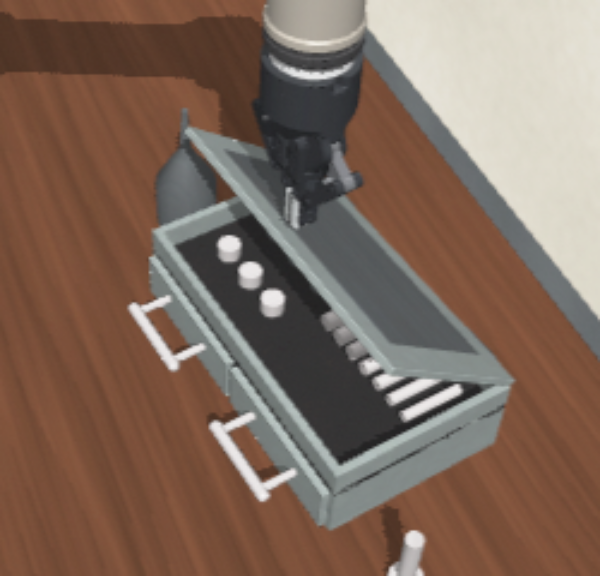

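Both drawers look home with their fronts flush, and the fingertips hover just above the lid's free edge. I'll press down along its arc.

Call:
play_rows:
  plan:
    - [[0,0,6],[0,0,0]]
    - [[0,0,12],[0,0,0]]
    - [[0,0,17],[0,0,0]]
    - [[0,2,22],[0,0,0]]
    - [[0,5,27],[0,0,0]]

```text
time: 14.18
tcp_pos: [0.6564, -0.1044, 0.1796]
tcp_rot: [[0.155, -0.988, 0.001], [-0.988, -0.155, -0.0], [0.0, -0.001, -1.0]]
wrist_force: [0.3, 0.1, 2.7]
opening: -0.0
```

Call:
play_rows:
  plan:
    - [[0,3,6],[0,0,0]]
    - [[0,6,12],[0,0,0]]
    - [[0,9,18],[0,0,0]]
    - [[0,12,24],[0,0,0]]
    - [[0,14,30],[0,0,0]]

```text
time: 14.8
tcp_pos: [0.642, -0.1065, 0.1488]
tcp_rot: [[0.155, -0.988, -0.0], [-0.988, -0.155, -0.0], [-0.0, 0.0, -1.0]]
wrist_force: [-0.6, -0.8, 2.3]
opening: -0.0002
```

Call:
play_rows:
  plan:
    - [[0,2,6],[0,0,0]]
    - [[0,4,12],[0,0,0]]
    - [[0,6,18],[0,0,0]]
    - [[0,7,24],[0,0,0]]
    - [[0,8,30],[0,0,0]]

```text
time: 15.42
tcp_pos: [0.6343, -0.1077, 0.1188]
tcp_rot: [[0.155, -0.988, -0.0], [-0.988, -0.155, -0.0], [0.0, 0.0, -1.0]]
wrist_force: [-0.6, -0.1, 1.0]
opening: 0.0005
```

```bash
python3 -c "
from go import *
print(where())"
```

```text
(15.425, array([-0.057, -0.   ,  0.119]), array([-0.6 , -0.12,  0.96]))
```

Contact is steady at 1 to 3 N with 27 mm to go, so I'll slow down towards the end.

Call:
play_rows:
  plan:
    - [[0,1,4],[0,0,0]]
    - [[0,2,8],[0,0,0]]
    - [[0,3,12],[0,0,0]]
    - [[0,4,15],[0,0,0]]
    - [[0,5,18],[0,0,0]]

```text
time: 16.05
tcp_pos: [0.6298, -0.1084, 0.1013]
tcp_rot: [[0.155, -0.988, 0.001], [-0.988, -0.155, -0.0], [0.0, -0.001, -1.0]]
wrist_force: [1.4, -0.2, 0.1]
opening: 0.0
```

Call:
play_rows:
  plan:
    - [[0,0.5,2],[0,0,0]]
    - [[0,1,3.5],[0,0,0]]
    - [[0,1.5,5],[0,0,0]]
    - [[0,1.5,6],[0,0,0]]
    - [[0,1.5,7],[0,0,0]]

```text
time: 16.68
tcp_pos: [0.6279, -0.1088, 0.0942]
tcp_rot: [[0.155, -0.988, -0.0], [-0.988, -0.155, -0.0], [0.0, 0.0, -1.0]]
wrist_force: [-0.3, 0.6, 0.8]
opening: -0.0003
```

Call:
play_rows:
  plan:
    - [[0,0,0.6],[0,0,0]]
    - [[0,0,1.2],[0,0,0]]
    - [[0,0,1.8],[0,0,0]]
    - [[0,0,2.4],[0,0,0]]
    - [[0,0,3],[0,0,0]]

```text
time: 17.3
tcp_pos: [0.6278, -0.1087, 0.0921]
tcp_rot: [[0.155, -0.988, -0.001], [-0.988, -0.155, -0.0], [0.0, 0.001, -1.0]]
wrist_force: [-2.8, 0.9, 7.9]
opening: 0.0001
```

```bash
python3 -c "
from go import *
print(where())"
```

```text
(17.3, array([-0.064, -0.   ,  0.092]), array([-2.76,  0.87,  7.94]))
```

Call:
play_rows:
  plan:
    - [[0,0,0.5],[0,0,0]]
    - [[0,0,1],[0,0,0]]
    - [[0,0,1],[0,0,0]]
    - [[0,0,1],[0,0,0]]
    - [[0,0,1],[0,0,0]]

```text
time: 17.92
tcp_pos: [0.6278, -0.1088, 0.0921]
tcp_rot: [[0.155, -0.988, -0.0], [-0.988, -0.155, -0.0], [0.0, 0.0, -1.0]]
wrist_force: [-3.6, 0.6, 11.0]
opening: -0.0003
```

Call:
play_rows:
  plan:
    - [[0,0,-5],[0,0,0]]
    - [[0,0,-30],[0,0,0]]
    - [[0,0,-75],[0,0,0]]
    - [[0,20,-120],[0,0,0]]
    - [[0,60,-140],[0,0,0]]

```text
time: 18.55
tcp_pos: [0.5706, -0.1177, 0.2329]
tcp_rot: [[0.157, -0.988, 0.005], [-0.988, -0.157, -0.0], [0.001, -0.005, -1.0]]
wrist_force: [-0.8, 0.0, 0.2]
opening: -0.0
```

Call:
play_rows:
  plan:
    - [[0,40,0],[0,0,0]]
    - [[0,80,0],[0,0,0]]
    - [[0,100,0],[0,0,0]]
    - [[0,110,0],[0,0,0]]
    - [[0,110,0],[0,0,0]]

```text
time: 19.18
tcp_pos: [0.4602, -0.1352, 0.2303]
tcp_rot: [[0.155, -0.988, 0.001], [-0.988, -0.155, -0.0], [0.0, -0.001, -1.0]]
wrist_force: [0.9, 0.3, -0.5]
opening: 0.0002
```

```bash
python3 - <<'E'
from go import *
print(where())
for c in ["side","scene"]:
    im=snap(c,c+'4.png')[:,:,::-1].copy(); 
    hs=W(p,[[-.133,.079,.035],[-.133,-.079,.035],[-.09,0,.092]])
    print(c,proj(c,hs).round(1).tolist())
    for t in ["handle_left","handle_right","lid_edge","oil_can","die_ring","bolt"]:
        print(t,[(np.round(np.array(q["point"])*[512,384],1),round(q["p"],2)) for q in models.tip_of(c,t)[:1]])
a=cv2.imread('pics/side4.png')[120:384,150:400];b=cv2.imread('pics/scene4.png')[100:270,80:340]
cv2.imwrite('pics/e1.png',cv2.resize(a,None,fx=2.2,fy=2.2));cv2.imwrite('pics/e2.png',cv2.resize(b,None,fx=2.8,fy=2.8))
E
```

```text
(19.175, array([-0.234, -0.001,  0.23 ]), array([ 0.9 ,  0.34, -0.55]))
side [[213.6, 240.2], [249.5, 291.7], [248.3, 240.3]]
handle_left [(array([211.9, 243.2]), 0.59)]
handle_right [(array([249.9, 288.1]), 0.6)]
lid_edge [(array([246.6, 238.9]), 0.72)]
oil_can [(array([228.2, 189.4]), 0.56)]
die_ring []
bolt [(array([317.8, 342. ]), 0.73)]
scene [[246.2, 161.9], [189.7, 160.5], [215.4, 168.5]]
handle_left [(array([245.8, 161.5]), 0.68)]
handle_right [(array([194. , 159.6]), 0.74)]
lid_edge [(array([214.1, 169.4]), 0.85)]
oil_can [(array([300.3, 206.6]), 0.63)]
die_ring [(array([130.9, 142.4]), 0.81)]
bolt [(array([135.8, 185.5]), 0.72)]
```

View pics/e1.png

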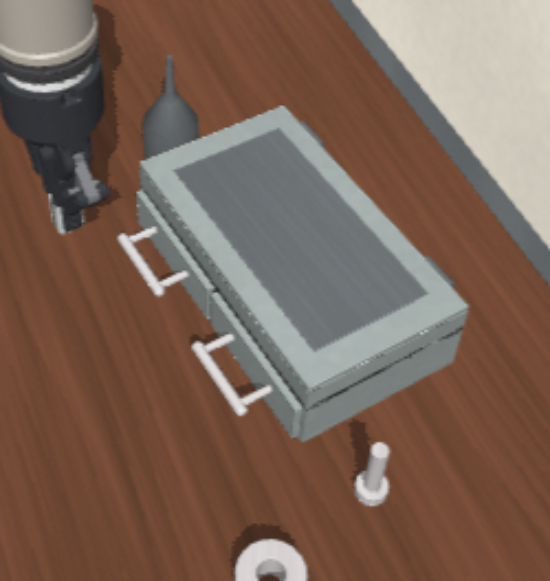

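View pics/e2.png

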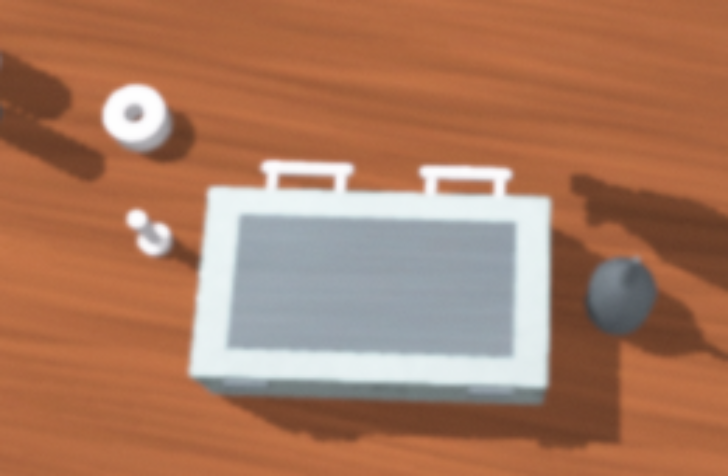

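The side crop shows the lid flat on the rim and both drawer fronts flush. The top crop shows both bars at the same depth (rows 168 and 174), with the ring at (137,117), bolt at (155,238) and can at (622,295), all standing where they were. I'm handing in.

```bash
python3 -c "
from h import *
env.hand_in()"
```

```text
the job is handed in; nothing more can be done
```

I pushed both drawers home by their handle bars with the closed fingertips, then pressed the lid down along its arc until it lay flat. The job was handed in at about 20 s on the robot's clock, with the arm clear of everything.

**Drawers:** both stopped dead where the geometry puts the shut position, with about 8 N (right) and 7 N (left) against the stops.

**Lid:** it stopped on the rim with the fingertips at 92.1 mm, the expected shut height, under 11 N.

**Final pictures:** both fronts sit flush, the lid lies flat, and the oil can, die ring and bolt stand where they were.

**Disagreements:** in the final pictures the network's handle points were up to about 4 px off the predicted shut positions, mostly on the right handle. It showed the same kind of error on that handle before I moved anything. The network never found the die ring in the side view, though it is plainly visible there, so I checked it by eye and from the scene camera.

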